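# Pour bath tablets from a fold-out spout carton into the soap saucer

## Task

Pull the folded metal spout on the front of the bath-tablet carton fully out while the carton stands on the ledge, then lift the carton, tilt it over the soap saucer and pour all four tablets into the saucer. Stand the carton back upright on the ledge and let go of it, and leave the saucer and everything else where they are.

Things in the scene. Friction and masses are not known exactly. Their poses are not given: they have to be found in the camera images.
- carton_mid (a point): Centre of the carton: brown board box on a grey foot, 90 (own x) x 58 (own y, width to grip) x 165 mm tall, underside 82.5 mm below here, about 0.4 kg, loose, upright (z up). Its -x face is the front with the spout, facing the robot's right (world -y, give or take 0.4 rad). Inner floor 36 mm above the underside. Four tablets lie loose inside, unseen; inside and chute are slippery (friction 0.2).
- spout_hinge (a point): Middle of the spout's hinge line (along the carton's y) on the carton's front: 43.5 mm in front of the carton's centre line, 34 mm above its underside; axes as the carton's.
- spout (a joint): Angle of the fold-out spout: 0 folded flat in the carton's front, 1.3 fully out (stop; the panel then rises outwards at 15 degrees to the carton's floor). Light friction hinge (0.02 N m) that stays where left; its top swings out and down.
- spout_tab (a point): Grip point on the spout's bare metal pull tab, 22 mm from its root, 8 mm from its end. Flat strip 12 mm wide (carton's y), 4 thick, 30 long, at the middle of the panel's free edge, bent outwards: folded it points forwards and 35 degrees up, this point 18 mm before the panel, 88 mm above the ledge; fully out, 32 mm. The carton rises 77 mm above the folded tab, so lean the tool back from it.
- spout_lip (a point): Middle of the spout panel's free edge, 41 mm from the hinge; when out, the tablets slide off here. Panel and two low cheeks make a chute 52 mm wide. Only the pull tab reaches beyond it (30 mm, sloping 40 degrees down when fully out).
- saucer_rim (a point): Centre of the mouth of the round white ceramic soap saucer: a shallow open dish, 144 mm across the rim, 34 mm high, 0.32 kg, loose. This point is 34 mm above the ledge. It stands on the left or on the right of the carton.
- tablet0_mid (a point): Centre of one of the four hard white bath tablets, 18 x 20 x 12 mm, 15 g each, at first lying flat in the rear half of the carton.
- tablet1_mid (a point): Centre of one of the four hard white bath tablets, 18 x 20 x 12 mm, 15 g each, at first lying flat in the rear half of the carton.
- tablet2_mid (a point): Centre of one of the four hard white bath tablets, 18 x 20 x 12 mm, 15 g each, at first lying flat in the rear half of the carton.
- tablet3_mid (a point): Centre of one of the four hard white bath tablets, 18 x 20 x 12 mm, 15 g each, at first lying flat in the rear half of the carton.
- tumbler: Bystander, leave alone: plain steel tumbler, upright, 72 mm across, 95 mm tall; may stand on either side of the carton, in the place the saucer does not have. Origin at the middle of its underside.
- bottle: Bystander, leave alone: empty clear plastic bottle, 60 mm across, 170 mm tall, upright, very light. Origin at the middle of its underside.
- shower_brush: Bystander, leave alone: grey shower brush lying bristles down, about 215 mm long along its own x, head 55 mm wide, 27 mm high. Origin at the middle of its underside (under the neck, between head and handle). It lies before a fixed wire basket, 0.1 m high, at the far edge.
- pumice: Bystander, leave alone: rough grey pumice stone, 75 x 42 x 26 mm. Origin at the middle of its underside.
- jar: Bystander, leave alone: glass jar with metal lid, 64 mm across, 50 mm tall. Origin at the middle of its underside.
- nail_brush: Bystander, leave alone: wooden nail brush lying bristles down, 85 x 35 x 30 mm. Origin at the middle of its underside.
Things that resemble listed ones, but are neither listed nor needed, are in the scene too. What is shaped like the part that bears saucer_rim but blue is not meant. Leave any blue look-alike of the part that bears carton_mid alone.

How it is judged (in metres and radians):
On the way, in this order (a step that is already met when the one before it is completed fails the run):
1. the spout is pulled out (beyond 1.15 rad) while the carton stands on the ledge (value of joint spout above 1.15 rad and angle between carton_mid's own z axis and vertical below 0.15 rad and height (world z) of carton_mid below 0.1 m), for 0.1 s.
2. the carton is off the ledge and tilted by more than 0.35 rad, with the spout lip over the saucer (angle between carton_mid's own z axis and vertical above 0.35 rad and height (world z) of carton_mid above 0.105 m and horizontal distance between spout_lip and saucer_rim below 0.09 m), for 0.1 s.
3. all four tablets lie in the saucer (horizontal distance between each of tablet0_mid, tablet1_mid, tablet2_mid, tablet3_mid and saucer_rim below 0.066 m and z of tablet0_mid in the frame of saucer_rim between -0.036 and 0.02 m and z of tablet1_mid in the frame of saucer_rim between -0.036 and 0.02 m and z of tablet2_mid in the frame of saucer_rim between -0.036 and 0.02 m and z of tablet3_mid in the frame of saucer_rim between -0.036 and 0.02 m), for 0.2 s.
At the end, for the whole second after the job is handed in: All four tablets lie in the saucer (centres within 66 mm of its axis and not more than 20 mm above its rim); the saucer stands flat, within 50 mm of its starting place; the carton stands upright (within 0.08 rad) on the ledge beside the saucer (all of step 3 and angle between each of carton_mid, saucer_rim's own z axis and vertical below 0.08 rad and height (world z) of carton_mid between 0.077 and 0.09 m and height (world z) of saucer_rim below 0.042 m and distance of saucer_rim from where it was at the start of the episode below 0.05 m and horizontal distance between carton_mid and saucer_rim above 0.1 m); the robot touches nothing.
It fails at once if a bystander (tumbler, bottle, shower brush, pumice, jar or nail brush) is moved more than 40 mm (distance of any of tumbler, bottle, shower_brush, pumice, jar, nail_brush from where it was at the start of the episode above 0.04 m).
It fails at once if the saucer is pushed more than 60 mm or tipped (distance of saucer_rim from where it was at the start of the episode above 0.06 m or angle between saucer_rim's own z axis and vertical above 0.4 rad).
It also fails if it takes over 64 s, if anything falls off the work surface, if the arm or the gripper's body presses on something with over 40 N, if the wrist force passes 120 N, or if a joint passes its speed limit or range.

## Robot

A 6-joint arm with a two-finger parallel gripper is mounted at the origin on the work surface. World frame = base frame: x ahead of the robot, y to its left, z up, the work surface at z = 0. Lengths are in mm, angles in rad, forces in N, time in s.
With the tool pointing down it reaches from about 350 to 875 mm from the base axis. Payload 4.2 kg.
Tool frame: the origin (TCP) lies midway between the tips of the shut fingers; the grasp point (between the pads) lies behind it (r.pinch_z is the z of the grasp point in the tool frame, in mm); z points along the fingers, y is the direction in which the jaws open and shut (so a half turn about z gives the same grasp; the last joint's range is limited). The gripper opens to 87 mm and grips with 3 to 60 N. Pads are 19 mm wide; open, the fingers measure 117 mm over their backs; the gripper's body (75 mm by 190 mm) begins 51 mm behind the grasp point.
Start: joints at [1.563, 0.385, 0.008, 0, -1.194, -0.259], TCP at [164.747, 602.874, 191.05] pointing down, gripper open.
Joint ranges: [-3.14, 3.14], [-1.21, 2.06], [-1.07, 1.41], [-3.16, 2.05], [-2.99, -0.16], [-3.1, 3.1]. Speed limits (rad/s): [2.79, 2.79, 3.14, 3.14, 3.14, 3.14].

## Interface

Orientations are given as a unit quaternion [w, x, y, z].
In Python, from cell import r gives the robot as it stands. Calls block until the motion is done:
- r.move_to(position, orientation): joint-space move of the TCP to a pose.
- r.move_l(position, vel=150, rot=None): straight line of the TCP; rot=None keeps the orientation; vel is the mean speed in mm/s.
- r.movej(angles): joint-space move.
- r.gripper_open() and r.close(): open the fingers fully, or close them until they stop; the grip force is fixed at half the most.
- r.wait(seconds).
- r.inverse_kinematics(position, orientation): joint angles nearest the present ones, or None.
- r.sense(): the state.
- r.camera(name): name is "scene" or "top" or "wrist"; returns a dict with "pixels" (420x560x3 uint8, red, green, blue), "z_map" (420x560 float32, mm along the optical axis (not along the pixel's ray), 0 where there is no reading), "fx", "fy", "cx", "cy" (pixels), "rvec" (rotation vector, rad) and "tvec" (3), from world to camera coordinates, as OpenCV has them. Camera axes: x right, y down, z forward; pixel columns grow to the right and rows downward; lengths in mm; the calibration is good to about 2 mm. A picture is of the moment at which its call begins.
A pose or a line that the arm cannot do raises r.MotionError and nothing moves.
- r.sign_off(): hands the job in, once; it reports no verdict.
The state is a dict: "t": time; "qpos": joint angles; "dq": joint speeds; "effort": joint torques, N m; "tcp_pos": TCP position; "eef_rot": TCP orientation; "force": force on the tool from outside, world axes, zero at the start; "moment": the same for the moment, N m; "finger_gap": opening from 0.0 (shut) to 1.0 (fully open).
Only numpy, scipy, OpenCV 4.12 (cv2) and the standard library are available. Lean on these libraries where they do the work, as an engineer would, in place of code of your own. Each camera call takes 0.05 s, during which the arm holds its last target.

## Working session

There is one attempt and no reset: what is moved stays moved. The work goes in short steps, each a Python script; the robot and the scene stay as the last script left them, time stands still between calls to the robot, and variables do not carry over. Pictures are saved under pics/ and viewed, and the job is handed in when it is done.

```bash
ls; mkdir -p pics
cat > h.py <<'E'
import numpy as np, cv2
from scipy.spatial.transform import Rotation as R
from cell import r
def cam(n):
    d=r.camera(n); d['R']=cv2.Rodrigues(np.array(d['rvec'],float))[0]; d['t']=np.array(d['tvec'],float).ravel(); return d
def save(d,f): cv2.imwrite('pics/'+f,np.ascontiguousarray(d['pixels'][:,:,::-1]))
def cloud(d):
    z=d['z_map'].astype(float); v,u=np.indices(z.shape)
    p=np.stack([(u-d['cx'])/d['fx']*z,(v-d['cy'])/d['fy']*z,z],-1)
    P=(p-d['t'])@d['R']; P[z==0]=np.nan; return P
def proj(d,P):
    c=d['R']@np.array(P,float)+d['t']; return c[0]/c[2]*d['fx']+d['cx'],c[1]/c[2]*d['fy']+d['cy']
def q(Rm):
    x=R.from_matrix(Rm).as_quat(); return [x[3],x[0],x[1],x[2]]
E
python3 - <<'E'
from h import *
print(r.sense(), r.pinch_z)
for n in ['scene','top','wrist']:
    d=cam(n); save(d,n+'0.png'); print(n,d['fx'],d['fy'],d['cx'],d['cy'],-d['R'].T@d['t'],d['R'][2])
    np.savez(n+'0.npz',**d)
E
```

```text
pics
{'t': 0.0, 'qpos': array([ 1.56259996e+00,  3.85584631e-01,  6.61296034e-03, -4.81212545e-04,
       -1.19401349e+00, -2.58601394e-01]), 'dq': array([ 6.27088300e-04,  3.55830609e-04,  2.22526523e-05, -1.65807634e-03,
       -2.23636077e-03, -1.52282301e-03]), 'effort': array([ 1.29080578e-03, -3.90664279e+01,  1.87398648e+01,  4.21987027e+00,
        1.09035359e-02, -1.90687588e-04]), 'tcp_pos': array([164.59035891, 602.23384773, 189.94035205]), 'eef_rot': array([ 1.11377783e-03,  9.91103127e-01, -1.33091485e-01, -8.52147557e-05]), 'force': array([ 0.01733261, -0.81496218, -0.41597619]), 'moment': array([ 0.02584207, -0.0144972 , -0.00451886]), 'finger_gap': 0.999916764130621} -18.700000000000003
scene 383.1512560017368 383.1512560017368 272.9870549282159 208.90755463585722 [1273.9496066  -436.66872406  807.39032372] [-0.61996111  0.44293219 -0.64765677]
top 392.4897254572911 392.4897254572911 277.6350517418941 207.33227495185054 [ 417.9160925    70.0635991  1258.77808179] [ 0.13391667 -0.03235814 -0.99046417]
wrist 327.52575653055743 327.52575653055743 287.6435346238273 205.92836882144775 [242.47592552 581.60189395 384.53930806] [-0.28480973  0.07645997 -0.95552985]
```

View pics/scene0.png

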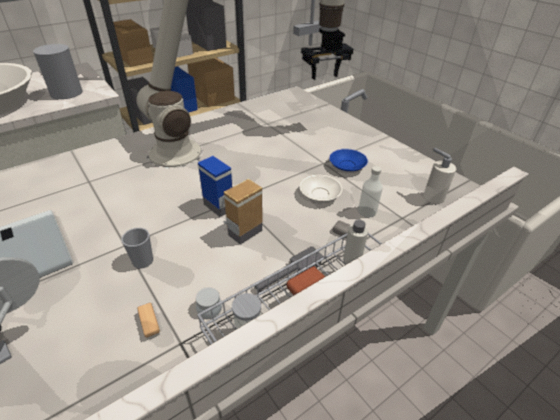

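View pics/top0.png

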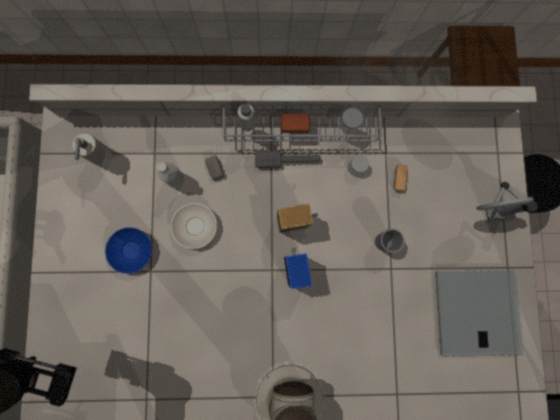

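View pics/wrist0.png

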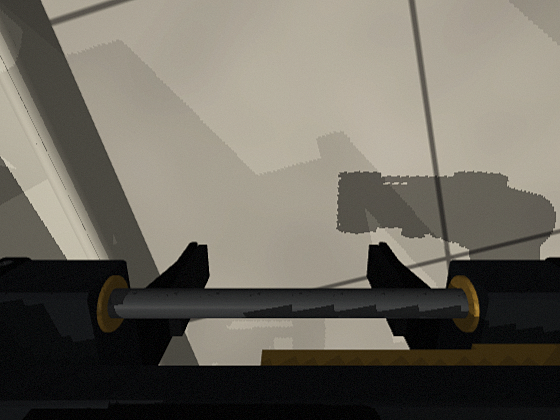

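Run:
```python
from h import *
d=dict(np.load('top0.npz')); P=cloud(d); im=d['pixels']; hsv=cv2.cvtColor(im,cv2.COLOR_RGB2HSV)
cv2.imwrite('pics/topcrop.png',cv2.resize(im[140:300,90:430,::-1],None,fx=2.3,fy=2.3,interpolation=cv2.INTER_CUBIC))
ds=dict(np.load('scene0.npz'));cv2.imwrite('pics/scenecrop.png',cv2.resize(ds['pixels'][140:250,180:340,::-1],None,fx=4,fy=4,interpolation=cv2.INTER_CUBIC))
# carton top
z=P[...,2]; H,S,V=hsv[...,0],hsv[...,1],hsv[...,2]
for nm,box in [('carton',(195,235,270,325)),('blue',(250,292,280,318))]:
    m=np.zeros(z.shape,bool); a,b,c,e=box; m[a:b,c:e]=True
    m&=(z>158)&(z<172); pts=P[m]
    print(nm,m.sum(),np.median(pts,0)); rr=cv2.minAreaRect(pts[:,:2].astype(np.float32)); print(rr)
m=np.zeros(z.shape,bool); m[200:255,165:225]=True
m&=(z>27)&(z<40); pts=P[m]; print('saucer',m.sum(),pts.min(0),pts.max(0),(pts.min(0)+pts.max(0))/2,cv2.minEnclosingCircle(pts[:,:2].astype(np.float32)))
# objects by height clusters
m=((z>12)&(z<400)).astype(np.uint8); m[:, :]=m
n,l,st,ce=cv2.connectedComponentsWithStats(m)
for i in range(1,n):
    if st[i,4]>40:
        p=P[l==i]; print(ce[i].round(),st[i,4],np.percentile(p,2,0).round(),np.percentile(p,98,0).round())
```

```text
carton 663 [541.25118563 -14.19258826 164.78879111]
((542.5581665039062, -14.373283386230469), (58.66305923461914, 89.87836456298828), 8.997023582458496)
blue 695 [388.53556541 -20.7232894  164.97058291]
((389.273681640625, -21.45691680908203), (90.1144027709961, 58.14070129394531), 8.240766525268555)
saucer 422 [458.18138445 222.29164183  27.09014714] [599.18009103 362.72608287  39.73401433] [528.68073774 292.50886235  33.41208073] ((528.3765869140625, 293.23004150390625), 71.23805236816406)
[283. 103.] 16710 [ 793. -718.   20.] [937. 722. 147.]
[ 91. 149.] 860 [715. 565.  18.] [788. 627. 172.]
[280. 159.] 713 [ 717. -102.   19.] [768. 100.  32.]
[358. 165.] 330 [ 692. -255.   14.] [ 746. -202.   54.]
[214. 168.] 298 [680. 207.  17.] [750. 258.  30.]
[170. 174.] 488 [653. 332.  18.] [705. 382. 172.]
[400. 177.] 295 [ 639. -387.   20.] [ 720. -348.   34.]
[509. 204.] 929 [ 550. -710.   13.] [ 631. -531.  259.]
[193. 225.] 1194 [464. 229.  12.] [593. 359.  37.]
[295. 217.] 835 [508. -75.  31.] [572.  32. 168.]
[127. 250.] 1236 [389. 427.  12.] [519. 557.  36.]
[391. 240.] 422 [ 442. -342.   14.] [ 506. -275.   97.]
[297. 270.] 802 [345. -50.  51.] [445.  11. 169.]
[479. 313.] 6979 [ 127. -722.   16.] [ 375. -472.   26.]
[ 39. 376.] 2108 [113. 507. 260.] [218. 660. 398.]
[290. 397.] 2298 [-28. -77.  12.] [ 92.  79. 237.]
```

View pics/topcrop.png

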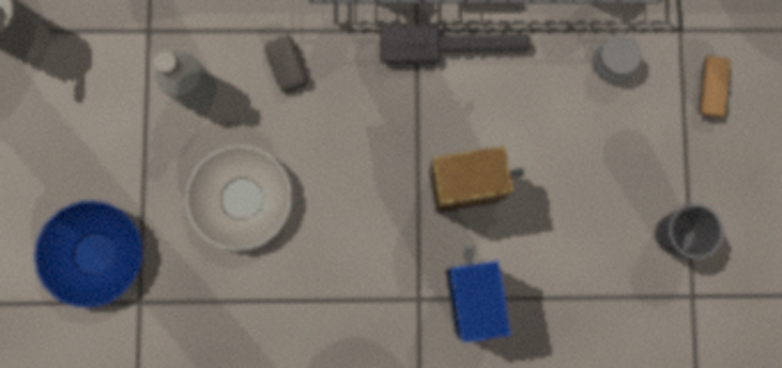

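View pics/scenecrop.png

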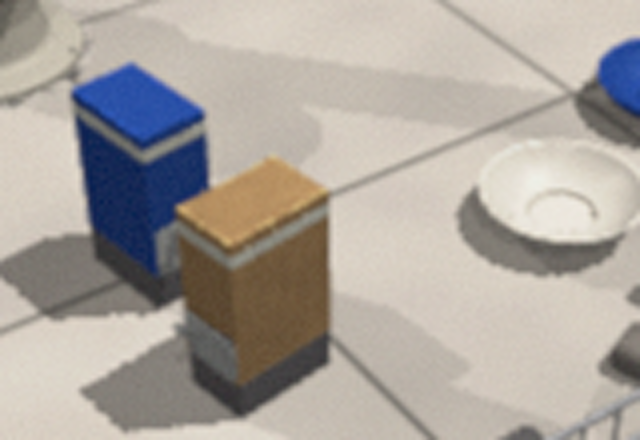

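```bash
cat >> h.py <<'E'
C=np.array([542.5,-14.4,82.5]); YAW=np.deg2rad(99.0)
X=np.array([np.cos(YAW),np.sin(YAW),0]); F=-X; U=np.array([0,0,1.]); Yc=np.cross(U,X)
S=np.array([528.5,293.,34.])
def toolrot(th,sgn,F=F):
    z=-np.sin(th)*F-np.cos(th)*U; x=sgn*(np.cos(th)*F-np.sin(th)*U); y=np.cross(z,x); return np.stack([x,y,z],1)
H=C+43.5*F+np.array([0,0,34-82.5])
def tabpt(phi,s,n):
    b=np.deg2rad(35)-phi
    return H+41*(np.sin(phi)*F+np.cos(phi)*U)+s*(np.cos(b)*F+np.sin(b)*U)+n*(-np.sin(b)*F+np.cos(b)*U)
E
python3 - <<'E'
from h import *
print(tabpt(0,22,0),tabpt(1.3,22,0))
d=dict(np.load('top0.npz'));P=cloud(d)
m=np.zeros(P.shape[:2],bool);m[200:230,300:325]=1
p=P[m&(P[...,2]>60)&(P[...,2]<110)];print(p.round(0))
th=np.deg2rad(45)
for sgn in(1,-1):
    Rm=toolrot(th,sgn)
    for phi in(0,.6,1.3):
        c=tabpt(phi,20,2)-9.5*(np.cos(th)*F-np.sin(th)*U)
        print(sgn,phi,c,r.inverse_kinematics(list(c),q(Rm)))
    c=tabpt(0,22,0)-120*Rm[:,2]; print('pre',c,r.inverse_kinematics(list(c),q(Rm)))
E
```

```text
[552.12405869 -75.16391513  87.6186816 ] [ 558.14116385 -113.15442193   30.97832006]
[[558. -80.  92.]
 [559. -84.  85.]
 [558. -87.  87.]
 [556. -69.  81.]
 [556. -72.  81.]
 [556. -75.  84.]
 [556. -78.  86.]
 [555. -81.  88.]
 [555. -83.  90.]
 [555. -86.  91.]
 [553. -72.  84.]
 [553. -75.  82.]
 [552. -78.  88.]
 [552. -80.  90.]
 [552. -83.  90.]
 [552. -86.  92.]
 [550. -72.  83.]
 [550. -75.  84.]
 [549. -77.  88.]
 [549. -81.  87.]
 [549. -84.  88.]
 [549. -87.  88.]
 [547. -72.  81.]
 [547. -75.  84.]
 [547. -78.  85.]
 [521. -63. 105.]
 [517. -45. 110.]
 [518. -49. 100.]
 [519. -52.  93.]
 [520. -56.  83.]
 [520. -60.  78.]
 [516. -34.  97.]
 [517. -38.  81.]
 [517. -41.  79.]
 [518. -46.  66.]
 [519. -49.  61.]]
1 0 [550.63746645 -65.77794109  94.82734724] [-0.28729685  0.61366888  0.1239394  -0.69418369 -1.50638955  0.64614635]
1 0.6 [555.00066503 -93.32609274  76.77345707] [-0.32294111  0.65819022  0.15374558 -0.67920585 -1.51487474  0.67976435]
1 1.3 [ 557.04778578 -106.25110452   40.51116671] [-0.33942358  0.7135283   0.15470384 -0.67413339 -1.48137002  0.7250119 ]
pre [ 565.39796321 -158.97204993  172.47149534] [-0.40310663  0.62329056  0.34880851 -0.65338447 -1.74161796  0.59617881]
-1 0 [550.63746645 -65.77794109  94.82734724] [-0.28729685  0.61366888  0.1239394  -0.69418369 -1.50638955 -2.4954463 ]
-1 0.6 [555.00066503 -93.32609274  76.77345707] [-0.32294111  0.65819022  0.15374558 -0.67920585 -1.51487474 -2.46182831]
-1 1.3 [ 557.04778578 -106.25110452   40.51116671] [-0.33942358  0.7135283   0.15470384 -0.67413339 -1.48137002 -2.41658076]
pre [ 565.39796321 -158.97204993  172.47149534] [-0.40310663  0.62329056  0.34880851 -0.65338447 -1.74161796 -2.54541385]
```

Run:
```python
from h import *
th=np.deg2rad(45);Rm=toolrot(th,-1);k=q(Rm)
p=r.sense()['tcp_pos'];r.move_l([p[0],p[1],420],vel=300)
r.close()
c=tabpt(0,22,0)
pre=c-110*Rm[:,2]
r.move_to(list(pre+[0,0,230]),k)
r.move_l(list(pre),vel=250)
d=cam('wrist');save(d,'w1.png'); d=cam('scene');save(d,'s1.png')
s=r.sense();print(s['t'],s['tcp_pos'],pre,s['qpos'],s['finger_gap'],s['force'])
```

```text
6.8667 [ 565.15941652 -152.42725915  167.35563726] [ 564.2918045  -151.9880387   165.40042753] [-0.3947729   0.61967851  0.33044864 -0.6545933  -1.72170955 -2.53997065] 0.007678366748056198 [-0.30962518  0.5429479   0.5412047 ]
```

View pics/w1.png

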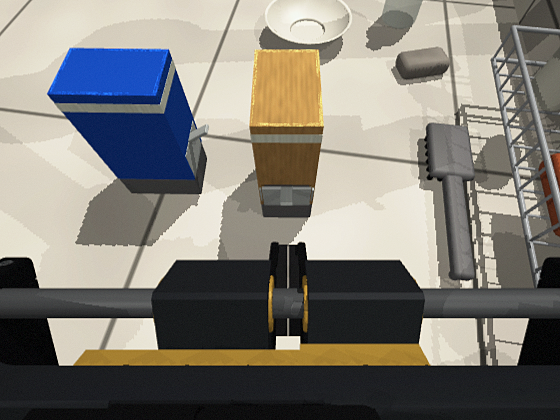

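View pics/s1.png

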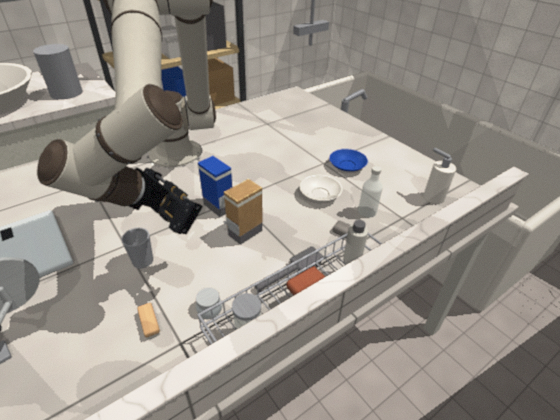

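Run:
```python
from h import *
th=np.deg2rad(45);Rm=toolrot(th,-1)
off=9.5*(np.cos(th)*F-np.sin(th)*U)
r.move_l(list(tabpt(0,21,14)-off),vel=120)
r.move_l(list(tabpt(0,21,3)-off),vel=40)
f0=r.sense()['force']
for phi in np.arange(0.1,1.31,0.15):
    r.move_l(list(tabpt(phi,21,1)-off),vel=60)
    s=r.sense();print(round(phi,2),s['t'],s['tcp_pos'].round(1),(tabpt(phi,21,1)-off).round(1),(s['force']-f0).round(2))
d=cam('wrist');save(d,'w2.png'); d=cam('scene');save(d,'s2.png')
cv2.imwrite('pics/s2c.png',cv2.resize(d['pixels'][140:260,120:300,::-1],None,fx=4,fy=4,interpolation=cv2.INTER_CUBIC))
```

```text
0.1 8.6417 [551.7 -72.7  92.4] [551.7 -72.4  92.7] [-0.64 -0.36  0.5 ]
0.25 8.9333 [552.8 -80.1  88.5] [552.9 -79.8  88.8] [-0.73  0.78  1.51]
0.4 9.225 [553.8 -86.8  83.4] [553.9 -86.6  83.9] [-0.65 -0.49  0.15]
0.55 9.5167 [554.7 -92.7  77.5] [554.9 -92.5  77.9] [ 0.41 -0.26  0.28]
0.7 9.8083 [555.5 -97.7  70.7] [555.7 -97.6  71.2] [-0.08 -0.21  0.63]
0.85 10.1 [ 556.  -101.6   63.2] [ 556.3 -101.5   63.8] [-0.91  0.27 -0.04]
1.0 10.3917 [ 556.5 -104.3   55.3] [ 556.7 -104.4   55.8] [-0.86  0.47  1.15]
1.15 10.6833 [ 556.7 -105.9   47. ] [ 557.  -106.    47.5] [-0.9  -0.15  0.51]
1.3 10.975 [ 556.7 -106.2   38.6] [ 557.1 -106.4   39.1] [-0.34 -0.31  0.5 ]
```

View pics/w2.png

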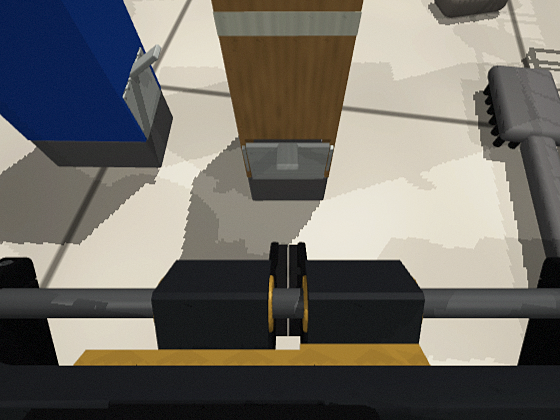

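View pics/s2c.png

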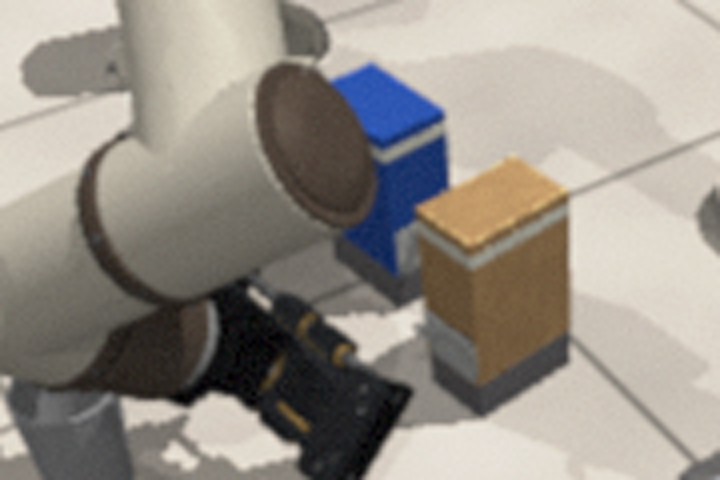

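Run:
```python
from h import *
th=np.deg2rad(45);Rm=toolrot(th,-1)
p=r.sense()['tcp_pos']
r.move_l(list(p+40*F+30*U),vel=150)
r.move_l(list(tabpt(0,18,30)+10*F),vel=150)
r.move_l(list(tabpt(0,17,12)),vel=80)
d=cam('wrist');save(d,'w3.png'); print(proj(d,r.sense()['tcp_pos']),proj(d,tabpt(0,22,0)))
d=cam('scene');save(d,'s3.png')
cv2.imwrite('pics/s3c.png',cv2.resize(d['pixels'][140:260,120:300,::-1],None,fx=4,fy=4,interpolation=cv2.INTER_CUBIC))
```

```text
(np.float64(288.8088712368135), np.float64(239.11508587960617)) (np.float64(289.4308579921988), np.float64(258.20151788096564))
```

View pics/w3.png

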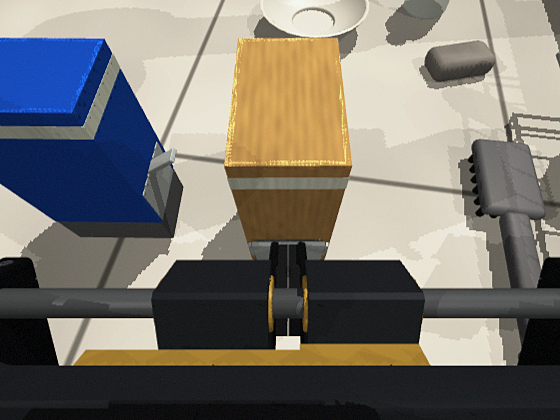

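View pics/s3c.png

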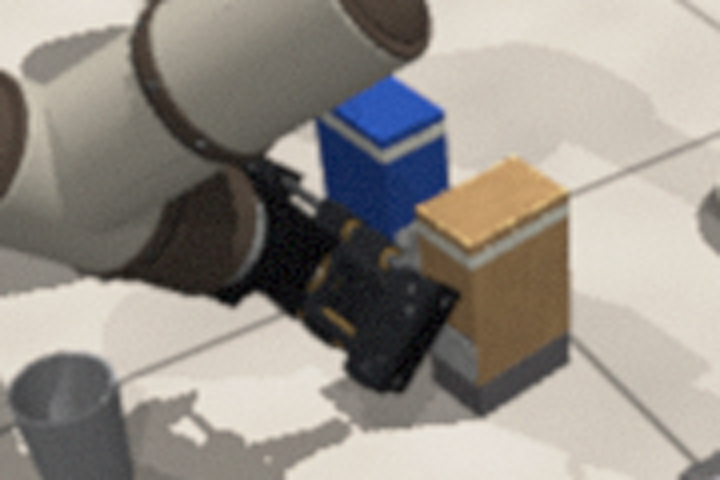

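Run:
```python
from h import *
f0=r.sense()['force']
r.move_l(list(tabpt(0,15,1)),vel=60)
s=r.sense();print(0,(s['force']-f0).round(2),s['tcp_pos'],tabpt(0,15,1))
for phi in np.arange(0.1,1.31,0.15):
    r.move_l(list(tabpt(phi,15,0)),vel=60)
    s=r.sense();print(round(phi,2),s['tcp_pos'].round(1),tabpt(phi,15,0).round(1),(s['force']-f0).round(2))
d=cam('wrist');save(d,'w4.png'); d=cam('scene');save(d,'s4.png')
cv2.imwrite('pics/s4c.png',cv2.resize(d['pixels'][140:260,120:300,::-1],None,fx=4,fy=4,interpolation=cv2.INTER_CUBIC))
```

```text
0 [-0.31 -0.21  0.31] [550.87748265 -69.03456571  83.86412674] [551.13732628 -68.93393191  84.42279859]
0.1 [552.1 -74.7  82. ] [552.  -74.3  82.1] [ 0.51 -0.66  1.07]
0.25 [553.  -81.6  78.8] [553.1 -81.2  79. ] [-0.13 -0.05  0.77]
0.4 [554.  -87.9  74.5] [554.1 -87.6  74.9] [-0.12 -1.84 -0.1 ]
0.55 [554.8 -93.5  69.4] [555.  -93.3  69.9] [-0.26 -1.08  0.65]
0.7 [555.6 -98.3  63.5] [555.8 -98.2  64. ] [ 0.27 -0.33  0.77]
0.85 [ 556.2 -102.3   57. ] [ 556.4 -102.2   57.5] [-0.05 -0.7   0.24]
1.0 [ 556.6 -105.1   49.9] [ 556.9 -105.1   50.5] [ 0.19 -1.29  0.42]
1.15 [ 556.9 -107.    42.5] [ 557.2 -107.    43. ] [ 0.46 -0.87 -0.28]
1.3 [ 557.  -107.7   34.9] [ 557.3 -107.8   35.4] [ 0.53 -1.23  0.36]
```

View pics/w4.png

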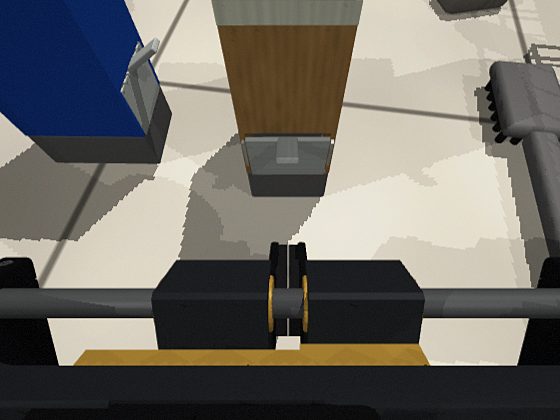

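View pics/s4c.png

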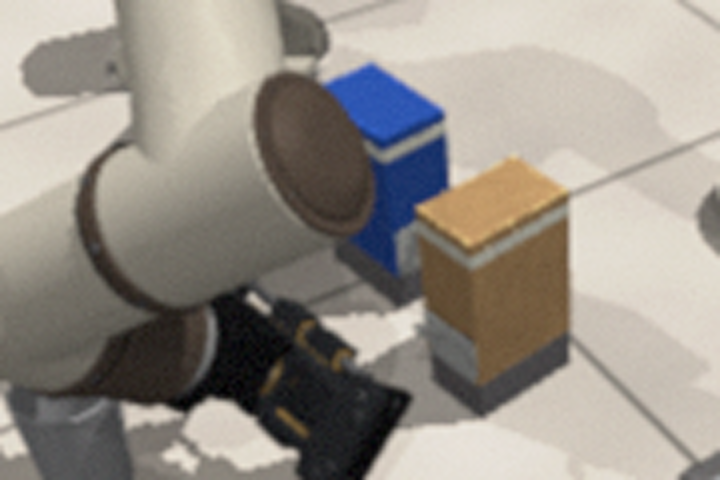

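Run:
```python
import cv2,numpy as np
a=cv2.imread('pics/w2.png')[100:280,200:380];b=cv2.imread('pics/w4.png')[100:280,200:380]
cv2.imwrite('pics/cmp.png',cv2.resize(np.hstack([a,b]),None,fx=2.2,fy=2.2,interpolation=cv2.INTER_CUBIC))
from h import *
d=cam('wrist'); s=r.sense(); print(proj(d,s['tcp_pos']),proj(d,tabpt(0,22,0)),proj(d,tabpt(0,30,0)),proj(d,tabpt(0,0,0)),proj(d,tabpt(1.3,22,0)))
P=cloud(d); np.set_printoptions(suppress=True)
for v in range(128,200,6): print(v,P[v,288].round(0),P[v,270].round(0))
for v in range(236,300,6): print(v,P[v,275].round(0),P[v,303].round(0))
```

```text
(np.float64(288.4116555035781), np.float64(239.24120620990723)) (np.float64(288.24204146442094), np.float64(146.6309373558672)) (np.float64(288.27191457196426), np.float64(151.11443009133504)) (np.float64(288.17095372445027), np.float64(135.96176391017298)) (np.float64(288.3068598098362), np.float64(249.66442732378883))
128 [549. -58.  83.] [539. -60.  83.]
134 [544. -24.  37.] [530. -26.  36.]
140 [550. -65.  80.] [539. -63.  76.]
146 [552. -72.  85.] [539. -64.  72.]
152 [553. -80.  89.] [538. -62.  63.]
158 [554. -85.  91.] [538. -61.  56.]
164 [550. -59.  49.] [537. -61.  48.]
170 [549. -59.  41.] [537. -61.  41.]
176 [549. -58.  32.] [536. -59.  31.]
182 [549. -58.  24.] [536. -59.  23.]
188 [549. -59.  17.] [536. -60.  15.]
194 [549. -58.   5.] [535. -61.   7.]
236 [545. -93.   1.] [566. -90.   1.]
242 [ 552. -123.   67.] [ 567. -121.   68.]
248 [ 554. -128.   71.] [ 568. -126.   72.]
254 [ 555. -134.   78.] [ 568. -131.   77.]
260 [ 556. -138.   82.] [ 569. -136.   82.]
266 [ 556. -142.   85.] [ 569. -140.   86.]
272 [ 557. -145.   88.] [ 569. -144.   90.]
278 [ 558. -149.   94.] [ 570. -161.  142.]
284 [ 559. -153.   96.] [ 570. -164.  144.]
290 [ 562. -165.  139.] [ 570. -164.  142.]
296 [ 563. -167.  142.] [ 570. -166.  142.]
```

View pics/cmp.png

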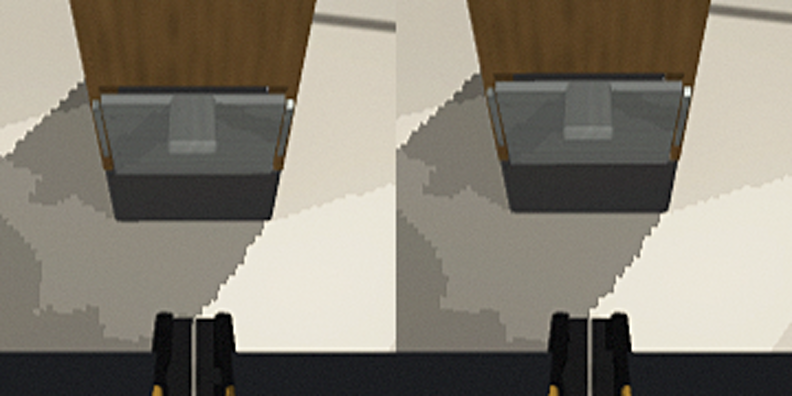

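Run:
```python
from h import *
d=lambda x:np.deg2rad(x)
p=r.sense()['tcp_pos']
R1=toolrot(d(55),-1)
r.move_l(list(p+50*F+30*U),vel=150)
G=tabpt(0.05,22,0)
r.gripper_open()
r.move_l(list(G+60*F*.82+60*.57*U+10*R1[:,2]),vel=150,rot=q(R1))
r.move_l(list(G+10*R1[:,2]),vel=80)
s=r.sense();print(s['t'],s['tcp_pos'],G+10*R1[:,2],s['force'])
r.close(); s=r.sense();print(s['finger_gap']*87,s['force'])
c=cam('wrist');save(c,'w5.png')
```

```text
19.225 [551.50974733 -70.02971328  81.07176499] [551.25831512 -69.69782536  80.915216  ] [-1.03607353 -0.71768349 -0.02710863]
0.7328061763406566 [ 0.40981334 -0.08247136  0.39873277]
```

View pics/w5.png

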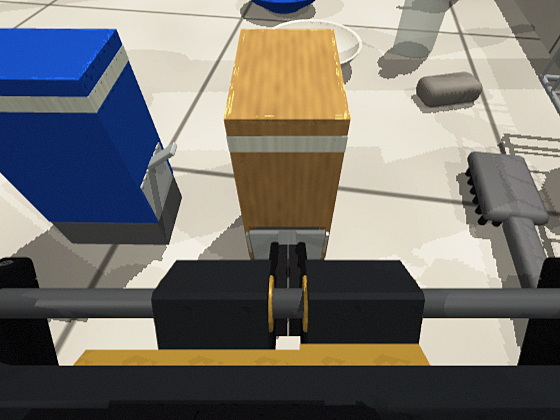

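Run:
```python
from h import *
np.set_printoptions(suppress=True)
r.gripper_open()
d=cam('wrist');save(d,'w6.png');P=cloud(d);s=r.sense();print(s['tcp_pos'],proj(d,s['tcp_pos']),proj(d,tabpt(0,30,2)),s['t'])
for v in range(224,285,4): print(v,P[v,289].round(0),P[v,270].round(0))
cv2.imwrite('pics/w6c.png',cv2.resize(d['pixels'][200:340,180:400,::-1],None,fx=3.5,fy=3.5,interpolation=cv2.INTER_CUBIC))
```

```text
[551.27038382 -69.69914002  80.92400128] (np.float64(288.2169606423863), np.float64(239.4150412829027)) (np.float64(288.24973248912676), np.float64(243.52039359636387)) 22.3667
224 [550. -58.  82.] [538. -60.  82.]
228 [546. -31.  37.] [531. -35.  38.]
232 [551. -64.  80.] [538. -64.  77.]
236 [552. -68.  82.] [538. -64.  72.]
240 [552. -73.  85.] [538. -63.  67.]
244 [553. -77.  88.] [537. -63.  60.]
248 [553. -81.  89.] [537. -62.  53.]
252 [554. -85.  92.] [536. -61.  47.]
256 [554. -87.  90.] [536. -61.  41.]
260 [550. -58.  32.] [535. -60.  32.]
264 [550. -58.  25.] [535. -61.  27.]
268 [550. -58.  19.] [535. -60.  18.]
272 [550. -58.  12.] [535. -61.  12.]
276 [550. -58.   4.] [534. -61.   5.]
280 [550. -60.   1.] [535. -63.   2.]
284 [551. -63.  -0.] [535. -66.  -0.]
```

View pics/w6c.png

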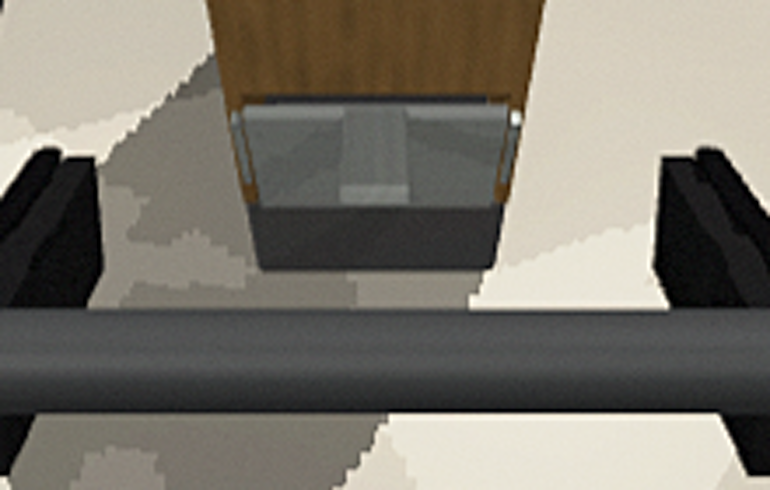

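Run:
```python
from h import *
np.set_printoptions(suppress=True)
s=r.sense();T=s['tcp_pos'];Q=s['eef_rot'];Rm=R.from_quat([Q[1],Q[2],Q[3],Q[0]]).as_matrix()
for n in['scene','wrist']:
    d=cam(n);P=cloud(d);L=(P-T)@Rm
    dark=d['pixels'].max(-1)<60
    m=dark&(abs(L[...,0])<40)&(abs(L[...,1])<100)&(L[...,2]>-150)&(L[...,2]<15)&(P[...,2]>20)
    p=L[m];print(n,m.sum());
    for lo in range(-120,10,10):
        w=p[(p[:,2]>=lo)&(p[:,2]<lo+10)]
        if len(w): print(lo,len(w),w.min(0).round(),w.max(0).round())
    if n=='scene':
        save(d,'s6.png');cv2.imwrite('pics/s6c.png',cv2.resize(d['pixels'][150:250,150:280,::-1],None,fx=6,fy=6,interpolation=cv2.INTER_CUBIC)); print(proj(d,T),proj(d,T-34*Rm[:,2]))
```

```text
scene 843
-120 90 [ -35.  -50. -120.] [  36.   89. -110.]
-110 35 [ -35.  -55. -110.] [  32.   88. -101.]
-100 8 [  5. -55. -97.] [ 10. -48. -90.]
-90 7 [  3. -49. -88.] [  8. -42. -81.]
-80 3 [  2. -47. -78.] [  4. -42. -73.]
-70 13 [-11. -46. -70.] [  9.  56. -61.]
-60 27 [-11. -48. -60.] [  9.  54. -50.]
-50 31 [-12. -53. -50.] [ 10.  53. -40.]
-40 13 [-10. -50. -40.] [  8.  53. -34.]
(np.float64(229.80162395277486), np.float64(220.7240264209023)) (np.float64(221.4626232989755), np.float64(220.16052262155387))
wrist 60851
-120 8603 [   4.  -82. -120.] [  40.   76. -110.]
-110 2864 [  -4.  -86. -110.] [  40.   81. -100.]
-100 1030 [ -10.  -50. -100.] [ 14.  48. -90.]
-90 995 [-10. -49. -90.] [  6.  49. -80.]
-80 816 [-11. -57. -80.] [ 13.  57. -70.]
-70 719 [ -8. -56. -70.] [ 13.  55. -60.]
-60 794 [ -4. -53. -60.] [ 13.  53. -50.]
-50 694 [ -8. -53. -50.] [ 13.  52. -40.]
-40 458 [ -9. -52. -40.] [ 13.  52. -31.]
```

View pics/s6c.png

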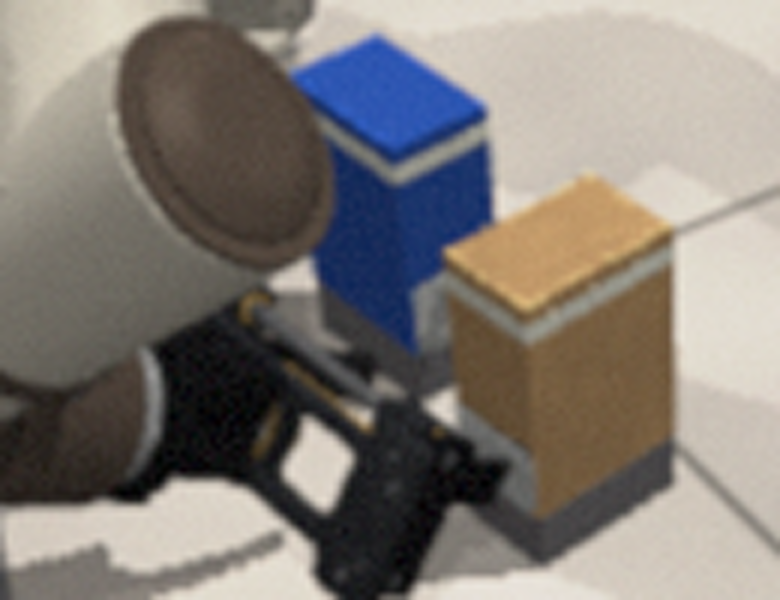

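```bash
cat >> h.py <<'E'
K=33.
def ml(p,Rm,vel=150): # p = true tip position
    r.move_l(list(p+K*Rm[:,2]),vel=vel,rot=q(Rm))
E
python3 - <<'E'
from h import *
d=lambda x:np.deg2rad(x)
R1=toolrot(d(55),-1); G=tabpt(0.08,21,0)
ml(G+10*R1[:,2],R1,60)
r.close(); s=r.sense();print(s['t'],s['finger_gap']*87,s['force'])
c=cam('wrist');save(c,'w7.png')
E
```

```text
24.375 11.368680592238714 [ 0.16380472 -0.21679062  0.59612122]
```

View pics/w7.png

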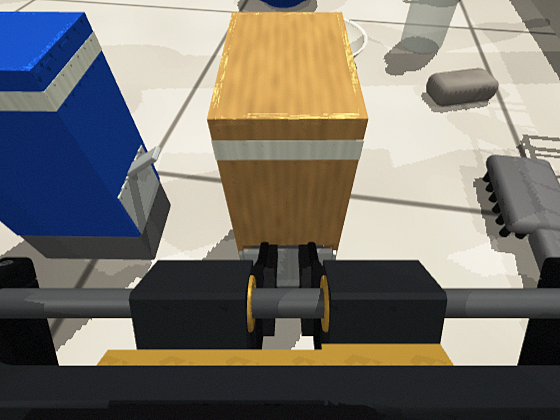

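Run:
```python
from h import *
f0=r.sense()['force']
phis=np.linspace(0.08,1.3,9)[1:]
for i,phi in enumerate(phis):
    th=np.deg2rad(55-15*(i+1)/8); Rm=toolrot(th,-1)
    ml(tabpt(phi,21,0)+10*Rm[:,2],Rm,80)
    s=r.sense();print(round(phi,2),(s['force']-f0).round(1),round(s['finger_gap']*87,1))
print(s['t']); d=cam('wrist');save(d,'w8.png'); d=cam('scene');save(d,'s8.png')
cv2.imwrite('pics/s8c.png',cv2.resize(d['pixels'][140:260,120:300,::-1],None,fx=4,fy=4,interpolation=cv2.INTER_CUBIC))
```

```text
0.23 [-0.7 -1.   4.4] 11.5
0.38 [ 0.3 -0.6  5.8] 11.3
0.54 [-0.2 -1.   5. ] 11.7
0.69 [-1.  -2.2  4.5] 11.5
0.84 [ 0.3 -3.   3.9] 11.0
1.0 [-0.3 -2.7  3.2] 11.0
1.15 [ 0.1 -0.7  2.4] 11.3
1.3 [-0.5 -0.1  1.9] 10.9
26.6083
```

View pics/w8.png

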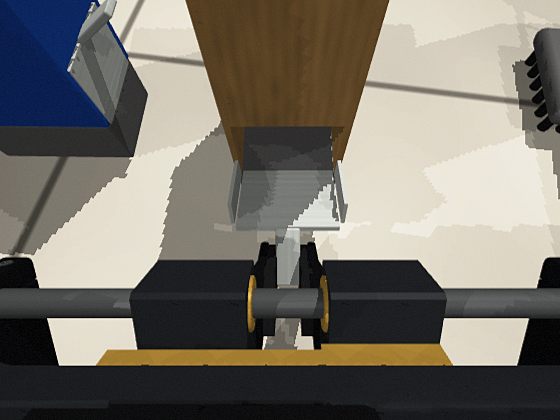

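View pics/s8c.png

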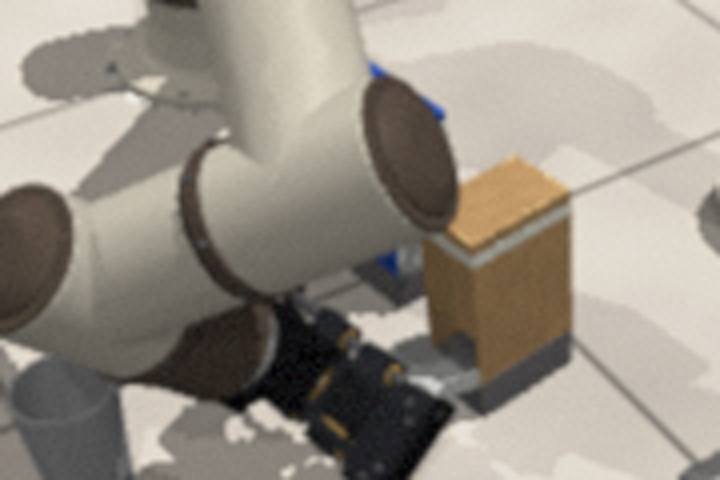

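```bash
cat >> h.py <<'E'
def carR(yaw,beta): # front dips by beta
    X=np.array([np.cos(yaw),np.sin(yaw),0]);Y=np.cross(U,X)
    # rotation about own y: front(-x) goes down => +x goes up
    Rm=np.stack([X,Y,U],1)
    return R.from_rotvec(-beta*Y).as_matrix()@Rm
def ctool(Rc,c,al=np.deg2rad(15),g=(15,0,-5),up=1):
    # returns tip position, rot ; own x rear
    z=Rc@np.array([-np.cos(al),0,-np.sin(al)]); x=up*(Rc@np.array([-np.sin(al),0,np.cos(al)]))
    y=np.cross(z,x); Rt=np.stack([x,y,z],1)
    return c+Rc@np.array(g,float)+18.7*z, Rt
LIP=np.array([-83.1,0,-37.9])
E
python3 - <<'E'
from h import *
np.set_printoptions(suppress=True)
print(carR(0,.5)@[-1,0,0])
def ik(tp,Rt): 
    a=r.inverse_kinematics(list(tp+K*Rt[:,2]),q(Rt)); return None if a is None else np.round(a,2)
print(r.sense()['qpos'].round(2))
for up in(1,-1):
  print('up',up)
  print('grasp',ik(*ctool(carR(YAW,0),C,up=up)))
  t,Rt=ctool(carR(YAW,0),C,up=up); print('pre',ik(t-110*Rt[:,2],Rt)); print('lift',ik(*ctool(carR(YAW,0),C+[0,0,80],up=up)))
  for yd in(60,80,99,120,180,270):
    y=np.deg2rad(yd)
    out=[]
    for b in(0,20,35,50,60):
        Rc=carR(y,np.deg2rad(b)); X=np.array([np.cos(y),np.sin(y),0])
        lip=S+15*X; lip[2]=70
        out.append(ik(*ctool(Rc,lip-Rc@LIP,up=up)))
    print(yd,out[0],out[2],out[3],out[4])
E
```

```text
[-0.87758256  0.         -0.47942554]
[-0.28  0.71  0.06 -0.65 -1.32 -2.41]
up 1
grasp [ 0.64  0.78 -0.73  1.08 -1.34 -1.51]
pre [ 0.84  0.77 -0.58  0.86 -1.45 -1.4 ]
lift [ 0.65  0.64 -0.72  1.04 -1.41 -1.38]
60 [ 0.88  1.3   0.89  0.26 -2.44 -1.33] [ 0.86  0.87  0.44  0.13 -1.84 -1.39] [ 0.84  0.68  0.23  0.09 -1.54 -1.38] [ 0.82  0.57  0.08  0.06 -1.34 -1.36]
80 [ 1.01  1.16  0.48  0.45 -2.14 -1.21] [ 0.96  0.78  0.22  0.28 -1.66 -1.2 ] [ 0.91  0.63  0.08  0.2  -1.42 -1.16] [ 0.87  0.53 -0.01  0.14 -1.26 -1.1 ]
99 [ 1.13  1.02  0.11  0.61 -1.86 -1.2 ] [ 1.05  0.69 -0.02  0.42 -1.45 -1.07] [ 0.97  0.56 -0.08  0.31 -1.27 -0.96] [ 0.91  0.49 -0.11  0.21 -1.16 -0.85]
120 [ 1.24  0.88 -0.3   0.82 -1.58 -1.28] [ 1.12  0.56 -0.32  0.61 -1.2  -0.97] [ 1.02  0.47 -0.28  0.43 -1.08 -0.76] [ 0.94  0.43 -0.24  0.28 -1.03 -0.58]
180 None None [ 0.91  0.21 -0.79  0.89 -0.45 -0.13] [ 0.91  0.27 -0.51  0.34 -0.66  0.41]
270 [-0.11  0.7  -0.13 -1.32 -1.45 -2.32] [ 0.27  0.38 -0.14 -0.82 -1.01 -2.97] [ 0.49  0.34 -0.16 -0.49 -0.92  2.93] [ 0.61  0.35 -0.17 -0.27 -0.92  2.68]
up -1
grasp [ 0.64  0.7
[... 278 characters left out ...]
1.16  0.48  0.45 -2.14  1.93] [ 0.96  0.78  0.22  0.28 -1.66  1.94] [ 0.91  0.63  0.08  0.2  -1.42  1.99] [ 0.87  0.53 -0.01  0.14 -1.26  2.04]
99 [ 1.13  1.02  0.11  0.61 -1.86  1.94] [ 1.05  0.69 -0.02  0.42 -1.45  2.07] [ 0.97  0.56 -0.08  0.31 -1.27  2.18] [ 0.91  0.49 -0.11  0.21 -1.16  2.29]
120 [ 1.24  0.88 -0.3   0.82 -1.58  1.87] [ 1.12  0.56 -0.32  0.61 -1.2   2.17] [ 1.02  0.47 -0.28  0.43 -1.08  2.39] [ 0.94  0.43 -0.24  0.28 -1.03  2.56]
180 None None [ 0.91  0.21 -0.79  0.89 -0.45  3.01] [ 0.91  0.27 -0.51  0.34 -0.66 -2.74]
270 [-0.11  0.7  -0.13 -1.32 -1.45  0.83] [ 0.27  0.38 -0.14 -0.82 -1.01  0.17] [ 0.49  0.34 -0.16 -0.49 -0.92 -0.21] [ 0.61  0.35 -0.17 -0.27 -0.92 -0.46]
```

Run:
```python
from h import *
s=r.sense();Rm=toolrot(np.deg2rad(40),-1);p=s['tcp_pos']-K*Rm[:,2]
r.gripper_open(); print(r.sense()['t'])
ml(p-60*Rm[:,2],Rm,250)
ml(p-100*Rm[:,2]+[0,0,230],Rm,400)
t,Rt=ctool(carR(YAW,0),C); pre=t-110*Rt[:,2]
r.move_to(list(pre+[0,0,200]+K*Rt[:,2]),q(Rt))
d=cam('top');save(d,'t9.png');print(r.sense()['t'])
np.savez('t9.npz',**d)
P=cloud(d);z=P[...,2];hs=cv2.cvtColor(d['pixels'],cv2.COLOR_RGB2HSV)
m=(z>158)&(z<172)&(P[...,0]>480)&(P[...,0]<600)&(abs(P[...,1]+14)<60)
print(m.sum(),cv2.minAreaRect(P[m][:,:2].astype(np.float32)))
```

```text
28.1
30.7833
663 ((542.0851440429688, -12.49114990234375), (58.5082893371582, 90.1728286743164), 9.478349685668945)
```

View pics/t9.png

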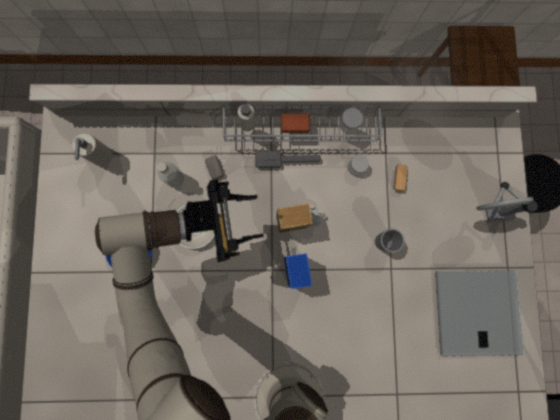

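```bash
cat >> h.py <<'E'
C=np.array([542.0,-12.8,82.5]); YAW=np.deg2rad(99.3)
def mc(c,yaw,b,vel=150):
    t,Rt=ctool(carR(yaw,np.deg2rad(b)),np.array(c,float)); ml(t,Rt,vel)
def clip(lip,yaw,b):
    return np.array(lip,float)-carR(yaw,np.deg2rad(b))@LIP
E
python3 - <<'E'
from h import *
t,Rt=ctool(carR(YAW,0),C); pre=t-110*Rt[:,2]
ml(pre,Rt,300); ml(t,Rt,150)
print(r.sense()['t'],r.sense()['force'])
d=cam('scene');save(d,'s10.png')
r.close();s=r.sense();print(s['t'],s['finger_gap']*87,s['force'])
d=cam('wrist');save(d,'w10.png')
E
```

```text
32.4833 [ 0.37210461  0.42267115 -1.31219639]
33.15 57.54239204267694 [-1.24216534  1.04197724  0.38919279]
```

View pics/w10.png

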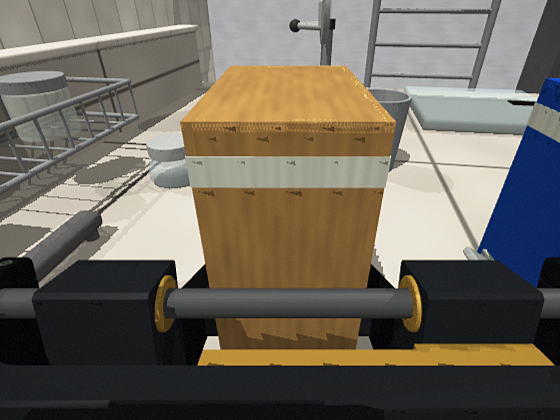

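View pics/s10.png

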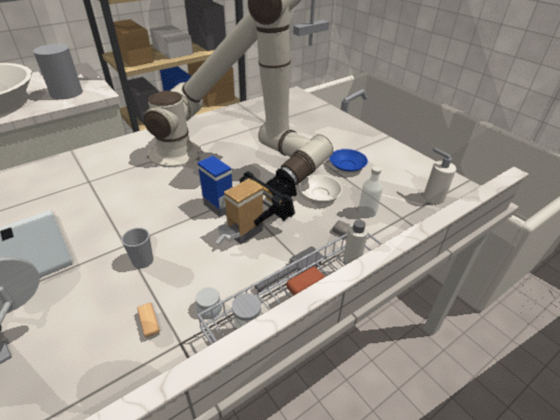

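Run:
```python
from h import *
X=np.array([np.cos(YAW),np.sin(YAW),0])
mc(C+[0,0,100],YAW,0,200)
s=r.sense();print(s['t'],s['finger_gap']*87)
L=S+18*X
def lip(z): return np.array([L[0],L[1],z])
mc(clip(lip(125),YAW,0),YAW,0,280); print(r.sense()['t'])
mc(clip(lip(95),YAW,18),YAW,18,150); print(r.sense()['t'])
zs={23:85,28:76,33:70,38:66,43:64,48:64}
for b,z in zs.items():
    mc(clip(lip(z),YAW,b),YAW,b,35)
    s=r.sense();print(b,s['t'],round(s['finger_gap']*87,1),s['force'].round(1))
d=cam('scene');save(d,'s11.png')
cv2.imwrite('pics/s11c.png',cv2.resize(d['pixels'][120:240,240:420,::-1],None,fx=4,fy=4,interpolation=cv2.INTER_CUBIC))
d=cam('top');save(d,'t11.png')
```

```text
33.85 57.70260607652859
35.45
35.9167
23 36.275 57.9 [-0.3  0.5 -3.7]
28 36.6167 58.2 [ 0.1  0.5 -2.9]
33 36.9083 57.7 [-0.5  0.8 -4.5]
38 37.175 57.9 [ 0.1  1.1 -3.8]
43 37.4417 57.8 [-0.5  0.3 -3.7]
48 37.725 57.6 [ 0.8  0.1 -4.2]
```

View pics/s11c.png

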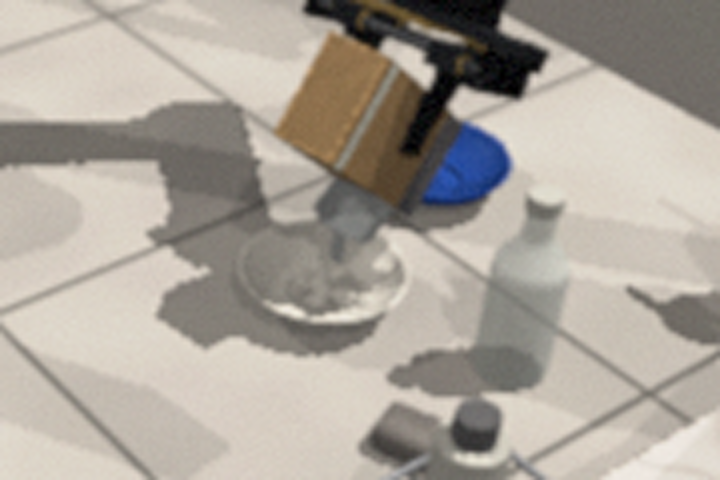

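View pics/t11.png

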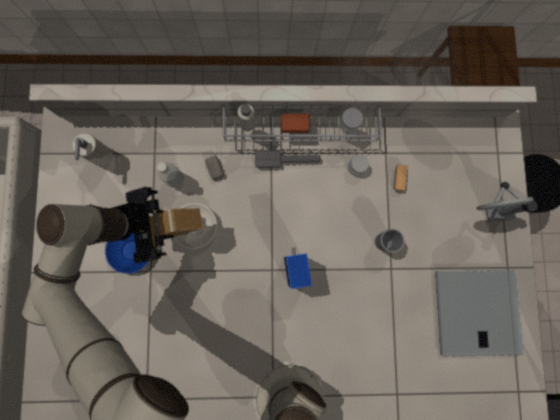

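Run:
```python
from h import *
X=np.array([np.cos(YAW),np.sin(YAW),0]);L=S+18*X
def lip(z): return np.array([L[0],L[1],z])
for b in (54,60):
    mc(clip(lip(67),YAW,b),YAW,b,40)
r.wait(0.4)
mc(clip(lip(67),YAW,55),YAW,55,150);mc(clip(lip(67),YAW,62),YAW,62,150)
r.wait(0.5)
s=r.sense();print(s['t'],s['finger_gap']*87)
d=cam('scene');save(d,'s12.png')
cv2.imwrite('pics/s12c.png',cv2.resize(d['pixels'][150:230,280:380,::-1],None,fx=7,fy=7,interpolation=cv2.INTER_CUBIC))
```

```text
39.8583 58.07064937388582
```

View pics/s12c.png

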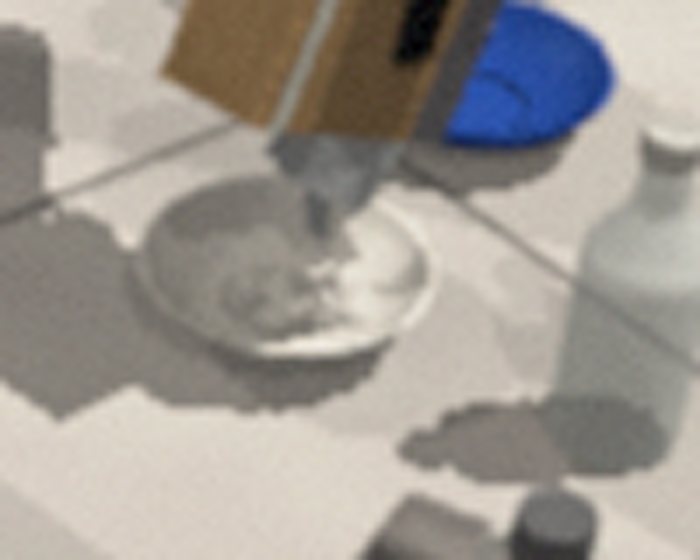

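Run:
```python
from h import *
X=np.array([np.cos(YAW),np.sin(YAW),0]);L=S+18*X
c=clip([L[0],L[1],110],YAW,40)
mc(c+30*X,YAW,40,200)
mc(c+60*X+[0,0,20],YAW,10,250)
s=r.sense();print(s['t'],s['finger_gap']*87)
d=cam('top');save(d,'t13.png');P=cloud(d)
cv2.imwrite('pics/t13c.png',cv2.resize(d['pixels'][195:260,160:230,::-1],None,fx=8,fy=8,interpolation=cv2.INTER_CUBIC))
d=cam('scene');save(d,'s13.png')
cv2.imwrite('pics/s13c.png',cv2.resize(d['pixels'][160:220,285:355,::-1],None,fx=8,fy=8,interpolation=cv2.INTER_CUBIC))
d=cam('wrist');save(d,'w13.png')
```

```text
41.1167 57.962807555435646
```

View pics/t13c.png

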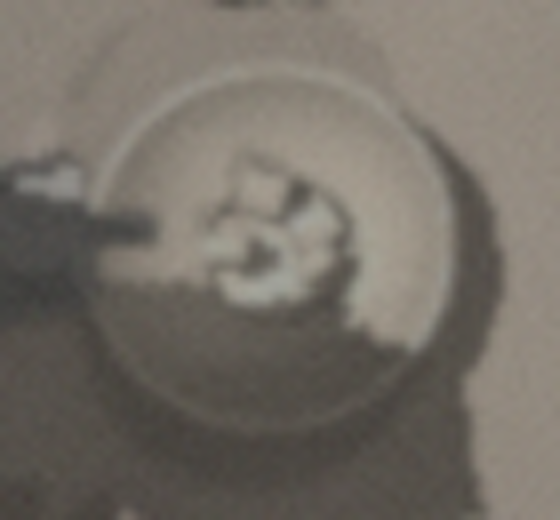

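View pics/s13c.png

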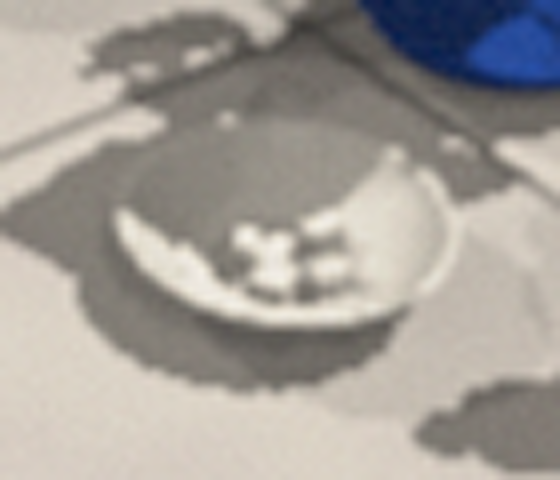

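View pics/w13.png

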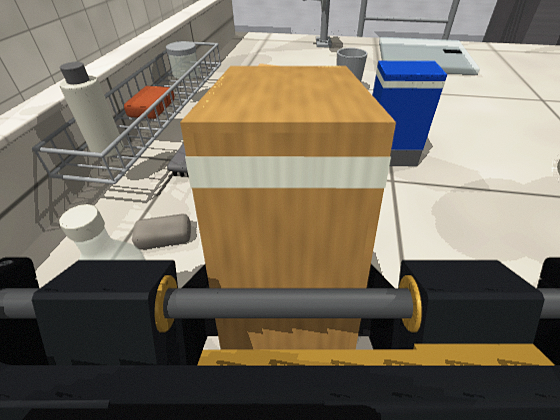

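Run:
```python
from h import *
X=np.array([np.cos(YAW),np.sin(YAW),0]);L=S+18*X
c=clip([L[0],L[1],110],YAW,40)+60*X; 
mc([c[0],c[1],225],YAW,0,200)
mc([C[0],C[1],205],YAW,0,280)
mc(C+[0,0,12],YAW,0,180)
f0=r.sense()['force']
for dz in (6,3,1.5,0.5):
    mc(C+[0,0,dz],YAW,0,30); s=r.sense(); print(dz,(s['force']-f0).round(1),s['t'])
d=cam('wrist');save(d,'w14.png');d=cam('scene');save(d,'s14.png')
cv2.imwrite('pics/s14c.png',cv2.resize(d['pixels'][150:270,170:350,::-1],None,fx=4,fy=4,interpolation=cv2.INTER_CUBIC))
```

```text
6 [ 0.1 -0.4 -0.8] 44.3667
3 [-0.1 -0.8 -1.6] 44.6167
1.5 [-0.6 -0.4 -0.5] 44.8667
0.5 [-0.5 -0.4 -1.2] 45.1167
```

View pics/s14c.png

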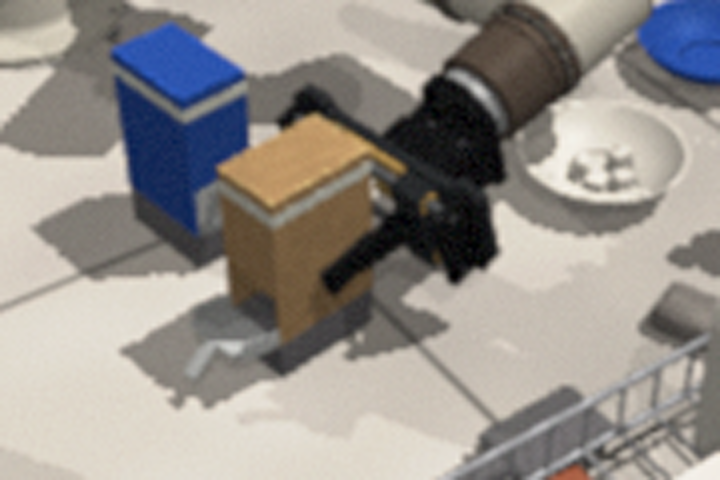

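Run:
```python
from h import *
def top():
    d=cam('scene');P=cloud(d);hs=cv2.cvtColor(d['pixels'],cv2.COLOR_RGB2HSV)
    m=(abs(P[...,0]-C[0])<22)&(abs(P[...,1]-C[1])<35)&(P[...,2]>150)&(P[...,2]<185);p=P[m]
    A=np.c_[p[:,:2]-C[:2],np.ones(len(p))];k=np.linalg.lstsq(A,p[:,2],rcond=None)[0];print('top z',np.median(p[:,2]),'slopes',k.round(3),len(p))
top()
f0=np.mean([r.sense()['force'] for _ in range(1)],0)
for dz in (-0.5,-1.5,-2.5,-3.5):
    mc(C+[0,0,dz],YAW,0,20); r.wait(0.1); s=r.sense(); print(dz,(s['force']-f0).round(1),s['t'])
    if (s['force']-f0)[2]>4: break
top()
```

```text
top z 166.28014304431323 slopes [-8.0000e-03  0.0000e+00  1.6617e+02] 247
-0.5 [ 0.7 -0.7  3. ] 45.6167
-1.5 [-0.2  0.5  9.8] 45.9667
top z 165.6472766150324 slopes [ 7.00000e-03 -9.00000e-03  1.65615e+02] 242
```

Contact is felt, and the top is level at 165 mm. Releasing.

Run:
```python
from h import *
mc(C+[0,0,-0.5],YAW,0,20)
r.gripper_open(); r.wait(0.2)
t,Rt=ctool(carR(YAW,0),C)
ml(t-110*Rt[:,2],Rt,150)
ml(t-110*Rt[:,2]+[0,0,220],Rt,300)
s=r.sense();print(s['t'],s['force'])
r.movej([1.56,0.2,-0.1,0,-1.2,-0.26]) ; r.wait(0.3); print(r.sense()['t'],r.sense()['tcp_pos'])
d=cam('top');save(d,'t15.png');P=cloud(d);z=P[...,2]
m=(z>158)&(z<172)&(P[...,0]>480)&(P[...,0]<600)&(abs(P[...,1]+14)<70);p=P[m]
A=np.c_[p[:,:2]-C[:2],np.ones(len(p))];print(cv2.minAreaRect(p[:,:2].astype(np.float32)),np.linalg.lstsq(A,p[:,2],rcond=None)[0])
m=np.zeros(z.shape,bool); m[200:255,165:225]=True;m&=(z>27)&(z<40);print('saucer',cv2.minEnclosingCircle(P[m][:,:2].astype(np.float32)))
mm=((z>12)&(z<400)).astype(np.uint8);n,l,st,ce=cv2.connectedComponentsWithStats(mm)
for i in range(1,n):
    if 40<st[i,4]<1300: q_=P[l==i];print(ce[i].round(),np.percentile(q_,2,0).round(),np.percentile(q_,98,0).round())
cv2.imwrite('pics/t15c.png',cv2.resize(d['pixels'][140:300,90:430,::-1],None,fx=2.3,fy=2.3,interpolation=cv2.INTER_CUBIC))
d=cam('scene');save(d,'s15.png')
cv2.imwrite('pics/s15c.png',cv2.resize(d['pixels'][140:260,190:360,::-1],None,fx=4.5,fy=4.5,interpolation=cv2.INTER_CUBIC))
```

```text
49.0333 [ 0.19782519 -0.04882913 -0.11688754]
51.3417 [165.94670375 537.16672337 252.23918914]
((542.1400146484375, -13.282768249511719), (58.24050521850586, 90.30016326904297), 9.084853172302246) [-6.32780207e-03  1.61041434e-03  1.64969083e+02]
saucer ((527.6763305664062, 293.58697509765625), 71.5984878540039)
[ 91. 149.] [716. 565.  19.] [788. 627. 172.]
[280. 159.] [ 716. -101.   20.] [768. 100.  32.]
[358. 165.] [ 692. -255.   16.] [ 745. -202.   54.]
[214. 168.] [680. 207.  16.] [750. 258.  31.]
[170. 174.] [653. 332.  18.] [705. 382. 172.]
[400. 177.] [ 640. -387.   20.] [ 721. -349.   35.]
[509. 204.] [ 550. -709.   13.] [ 631. -530.  259.]
[297. 217.] [509. -99.  32.] [575.  33. 169.]
[127. 250.] [390. 426.  12.] [519. 556.  37.]
[391. 240.] [ 442. -342.   14.] [ 506. -275.   98.]
[297. 270.] [345. -50.  48.] [445.  11. 169.]
```

View pics/t15c.png

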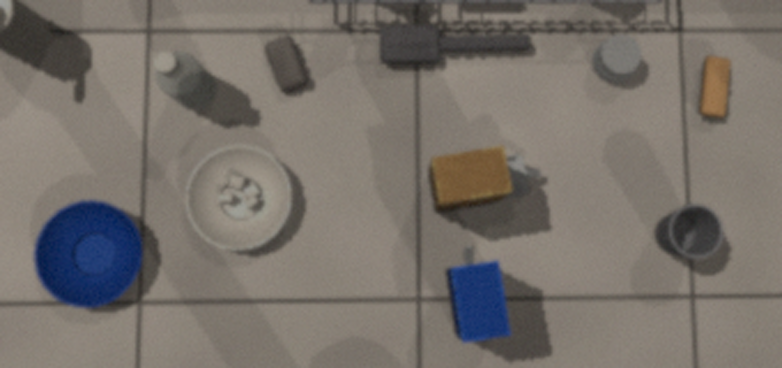

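View pics/s15c.png

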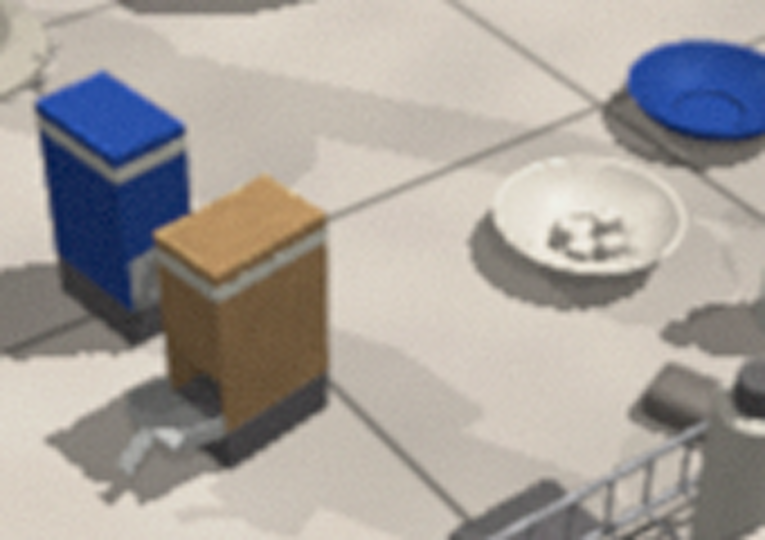

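Run:
```python
import cv2
a=cv2.imread('pics/t15.png');b=cv2.imread('pics/s15.png')
cv2.imwrite('pics/z1.png',cv2.resize(a[210:242,178:212],None,fx=16,fy=16,interpolation=cv2.INTER_LANCZOS4))
cv2.imwrite('pics/z2.png',cv2.resize(b[220:255,210:250],None,fx=14,fy=14,interpolation=cv2.INTER_LANCZOS4))
```

```text
(no output)
```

View pics/z1.png

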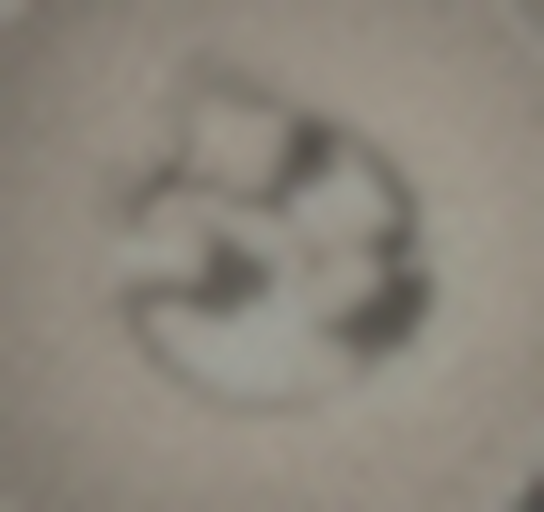

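View pics/z2.png

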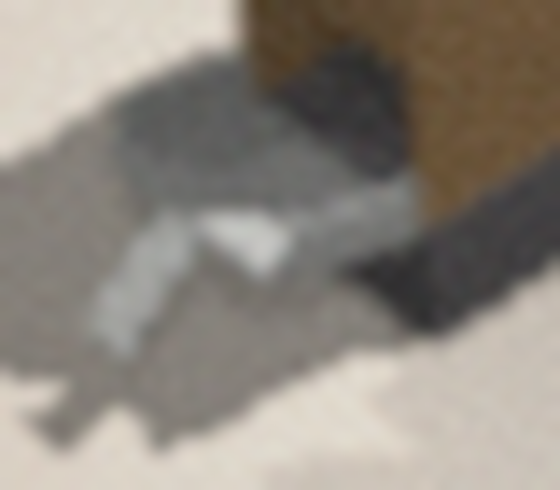

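Run:
```python
from h import *
r.move_to([560,284,210],[0,0.9911,-0.1331,0])
d=cam('wrist');save(d,'w16.png');print(r.sense()['t'],proj(d,S))
u,v=map(int,proj(d,S-[0,0,25]))
cv2.imwrite('pics/w16c.png',cv2.resize(d['pixels'][max(0,v-80):v+80,max(0,u-100):u+100,::-1],None,fx=4,fy=3.7,interpolation=cv2.INTER_CUBIC))
P=cloud(d);m=(np.hypot(P[...,0]-S[0],P[...,1]-S[1])<60)
print(np.nanpercentile(P[m][:,2],[2,25,50,75,98]))
```

```text
53.2083 (np.float64(288.3337415698742), np.float64(204.5147414257333))
[  7.01662011  21.88484368 339.94254108 352.26676919 358.42103379]
```

View pics/w16c.png

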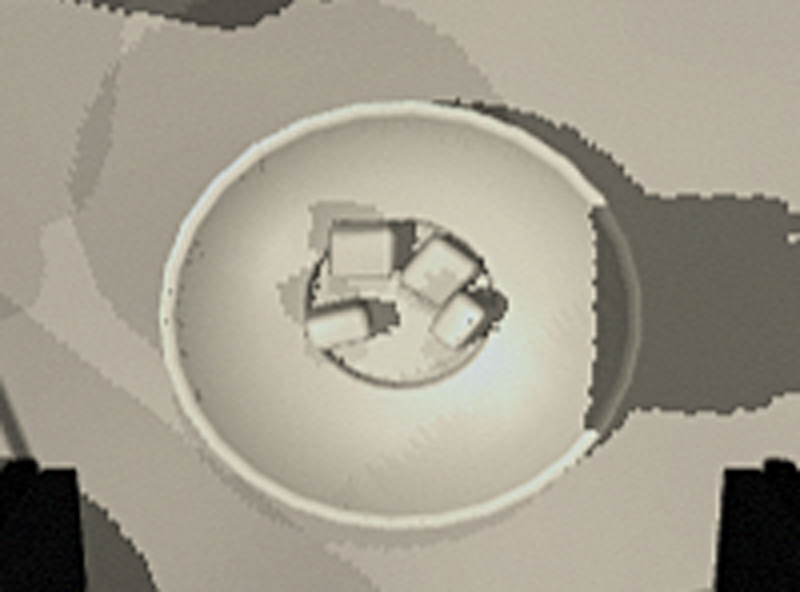

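Four tablets are clearly in the saucer, at crop pixels (362,248), (440,268), (338,325) and (460,318). The hand is clear of everything, so I'm handing in.

Run:
```python
from h import *
print(r.sense()['t']); print(r.sign_off())
```

```text
53.2083
the job is handed in; nothing more can be done
None
```

I pulled the spout fully out and lifted the carton by its sides. I tilted it slowly to about 60° over the white saucer and poured out all four tablets. The carton is back upright on the ledge, released, and I handed in at 53.2 s of the 64 s allowed.

**Last checks, all passed:**
- **Tablets:** a close wrist view shows four in the middle of the saucer.
- **Saucer:** it is within about 1 mm of its starting place and stands flat.
- **Carton:** its top is level at 165 mm, within about 0.007 rad, and it is within about 1.5 mm of its starting place.
- **Bystanders:** every bystander is within about 1 mm of its starting place in the top view.
- **Robot:** the hand was clear of everything at the end.

**Disagreements:**
- **TCP offset:** the true fingertips, measured by two cameras, lie about 33 mm short of the reported TCP along the tool axis. Because of this, two pushes on the spout tab and one grasp of it missed. I corrected for the offset, and everything after that fitted.
- **Set-down height:** contact came about 1 mm lower than I had calculated.

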